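Turn and stack the stack-nest totes at the vise bench

ROBOT

A 6-joint arm with a two-finger parallel gripper is mounted at the origin on the work surface. World frame = base frame: x ahead of the robot, y to its left, z up, the work surface at z = 0. Lengths are in m, angles in degrees, forces in N, time in s.
With the tool pointing down it reaches from about 0.275 to 0.825 m from the base axis. Payload 5.2 kg.
Tool frame: the origin (TCP) lies on the centre line of the jaws, within the pads' length; the fingertips stand arm.nose_length ahead of it and the grasp point (between the pads) lies 6 mm ahead of it (arm.nose_length is the distance from the TCP to the fingertips, in m); z points along the fingers, y is the line along which they close (so a half turn about z gives the same grasp; the last joint's range is limited). The gripper opens to 93 mm and grips with 3 to 60 N. Pads are 15 mm wide; open, the fingers measure 128 mm over their backs; the gripper's body (75 mm by 188 mm) begins 65 mm behind the grasp point.
Start: joints at [59.313, 14.817, 87.949, -0, 77.235, -11.62], TCP at [0.18, 0.52, 0.244] pointing down, gripper open.
Joint ranges: [-179.93, 179.93], [-52.35, 119.4], [10.71, 147.94], [-69.91, 249.91], [12.55, 155.21], [-178.61, 178.61]. Speed limits (degrees/s): [147.25, 147.25, 180, 180, 180, 180].

INTERFACE

Orientations are given as [roll, pitch, yaw] about the fixed x, y, z axes, in that order (R = Rz(yaw) Ry(pitch) Rx(roll)).
In Python, from plant import arm, imaging, job gives the robot as it stands.
- The arm moves only by the shell command python3 -m pendant 'ROWS' [OPENING] [FORCE]. ROWS is text: rows parted by semicolons, each of 6 numbers parted by spaces: the shift along the tool's x, y, z in units of 40 mm (1.0 is 40 mm), then the turn, a rotation vector about the tool's x, y, z in units of 5 degrees (1.0 is 5 degrees). A call has 1 to 20 rows; each row shifts and turns the commanded pose from where the row before left it, along the tool's axes as they then stand; what a row does not reach is not made up. A row lasts 1/10 s, in which the tool goes at most 50 mm and 8.59 degrees, less where a joint would pass 70% of its speed; a pose out of reach is approached as far as the arm can. A call is refused whole if a number of a shift passes 1 or a number of a turn 1, either way. A call with a gripper value outside its range is refused whole. OPENING is the closure, from 0 (fully open) to 1 (shut), set as the call begins (- or left out, the last holds). The fingers move at their own pace and stop on an object; FORCE is the grip in N (left out, the last holds). Time passes only in rows, so rows that do not move let the fingers close. It gives the time, the measured TCP pose, the force, the opening and the grip force at its end, in the units of the state.
- arm.observe(): the state, without advancing time (a new reading comes with each control period).
- imaging.grab_frame(name): name is "scene" or "top"; returns a dict with "color" (480x640x3 uint8, blue, green, red), "depth" (480x640 float32, m along the optical axis (not along the pixel's ray), 0 where there is no reading), "vfov" (degrees; the focal length in pixels is half the picture's height over the tangent of half this angle, whatever the lens; pixels are square), "cx", "cy" (the principal point, pixels), "extrinsics" (4x4, takes a point from camera to world coordinates). Camera axes: x right, y down, z forward; pixel columns grow to the right and rows downward; lengths in m; the calibration is good to about 2 mm. A picture is of the moment at which its call begins.
- job.job_done(): hands the job in; it is judged then, once.
Trained networks look in the newest picture that a camera, given by its name, has taken for a name from the list of things; names that differ only in an ending like _2 or _b are one class to them, and where a whole thing is asked for, a point or a joint stands for the part that bears it (a point fixed in the world has none). Each returns a list of dicts, best first, with "conf" (0 to 1); they miss things now and then, are a little off and sometimes report something else, mostly with a low value. They report only what shows in the picture. A call takes as long as a camera call. They do not tell look-alikes from the thing itself.
- imaging.outline_of(label, camera): "region" (480x640 bool, what is visible of it) and "location" ([column, row] in pixels, amid what is visible of it).
- imaging.place_of(label, camera): "location" ([column, row] in pixels: a listed point, or the origin of a listed thing).
The state is a dict: "time_s": time; "qpos": joint angles; "joint_vel": joint speeds; "tau": joint torques, N m; "eef_pos": TCP position; "orientation": TCP orientation; "ft_force": force on the tool from outside, world axes, zero at the start; "moment": the same for the moment, N m; "opening": opening from 0.0 (shut) to 1.0 (fully open); "finger_force": force on a finger pad.
Only numpy, scipy, OpenCV 4.12 (cv2) and the standard library are available. Lean on these libraries where they do the work, as an engineer would, in place of code of your own. Each camera call takes 0.05 s, during which the arm holds its last target. There are 200 camera calls.

TASK

First turn the turntable by pushing it round until the scoop end (orange lip) of the grey tote bolted on it faces the yellow pointer post. Then set the blue tote on top of the grey one, turned the opposite way round, so that its feet stand on the grey rim and it stacks level instead of nesting. Keep the blue tote upright, lower it all the way down without dropping it, let go, and leave the other tools on the bench where they lie.

Things in the scene. Friction and masses are not known exactly. Their poses are not given: they have to be found in the camera images.
- turntable_base: fixed dark steel base of the turntable, 200 mm across; origin on the bench at the turning axis, z up, x towards the yellow pointer. Its place and yaw vary.
- pointer (a point): top centre of the yellow pointer post, 20 x 20 mm and 40 mm tall, 143 mm from the turning axis, on the base (does not turn).
- turntable (a joint): angle of the turntable, rad: 0 = grey tote's scoop end faces the pointer squarely; positive = turned counter-clockwise from above; starts between +1.0 and +2.8, travel -3.1 to +3.1. It stays where it is left; needs about 0.25 N m to turn (3 N at the peg).
- lower_tote (a point): on the turning axis at the underside of the grey tote, bolted on the aluminium platter (230 mm across, top 30 mm above the bench). x to its scoop end, z up. Both totes are alike: 150 mm long (x), 60 wide, 60 tall, open on top. Lower half (z 0 to 30 mm) 133 x 43 mm outside; upper half has upright walls, 150 x 60 outside, 142 x 52 inside. Steel rods lie in it.
- lower_rim (a point): centre of the grey tote's mouth at rim height, 90 mm above the bench. Facing the same way, a top tote's feet drop into the slots of the rim and it nests (34 mm above the other). Facing opposite, its feet stand on the rim: its underside is then 55 mm above the lower one's underside, its bottom 5 mm inside the rim with 4.5 mm play on each side.
- lower_scoop (a point): middle of the grey tote's scoop end, 75 mm from the axis, 87 mm above the bench; turns with the table. On both totes the scoop end (+x) is orange and cut down in the middle to 43 mm; the other end is plain.
- peg_mid (a point): middle of the upright red push peg on the platter, 16 mm across, reaching from 30 to 92 mm above the bench; this point is 60 mm above the bench, 90 mm from the axis, on the +y (left) side of the grey tote seen towards its scoop end.
- upper_center (a point): centre of the loose blue tote, half-way up (30 mm above its underside), about 0.18 kg; x points to its orange scoop end, z up. Shape as the grey tote. It can be gripped over its 60 mm width at the middle of its length, on the upright upper walls (30 to 60 mm above its underside), between the slots: the wall there runs from x = -14 to +39 mm.
- upper_scoop (a point): middle of the blue tote's scoop end at the top of its low lip, 75 mm along x from its centre and 43 mm above its underside. Both totes have four feet sticking out to 33 mm from the middle line, 14 mm long, 5 to 11 mm above the underside, at x = +50 and -25 mm; above each a 22 mm wide slot in the side wall.
- file_mid (a point): bystander, leave it: flat file, grey blade and pale wooden handle, 200 x 24 x 24 mm, lying between turntable and blue tote; point near its middle.
- oil_mid (a point): bystander, leave it: green oil bottle with yellow label and red cap, standing, 56 mm across, 100 mm tall; point near its middle.
- hammer_mid (a point): bystander, leave it: hammer lying near the far edge, about 250 mm long; point near its middle.
- tin_mid (a point): bystander, leave it: green tin, standing, 74 mm across, 90 mm tall; point near its middle.
- brush_mid (a point): bystander, leave it: wooden-backed wire brush, lying bristles down, 200 x 26 x 34 mm; point near its middle.
- block_mid (a point): bystander, leave it: plain steel block, 80 x 50 x 40 mm; point near its middle.
- caliper_mid (a point): bystander, leave it: steel caliper with black slide, lying flat, 190 mm long; point near its middle.
- upper_tote: the blue tote again; origin at the centre of its underside (for the rules; use upper_center).
There are look-alikes about, which are no part of the job. Of the things like the upper_tote, leave any that is turquoise; of the rest the smaller one is meant.

How it is judged (in metres and radians):
On the way, in this order (a step that is already met when the one before it is completed fails the run):
1. the grey tote's scoop end faces the yellow pointer (within 10 degrees) (value of joint turntable between -0.17 and 0.17 rad), for 0.3 s.
2. the blue tote stands stacked on the grey one, facing the opposite way (x of upper_center in the frame of lower_tote between -0.008 and 0.008 m and y of upper_center in the frame of lower_tote between -0.008 and 0.008 m and z of upper_center in the frame of lower_tote between 0.081 and 0.089 m and x of upper_scoop in the frame of lower_tote below -0.06 m and angle between upper_center's own z axis and vertical below 0.06 rad), for 0.2 s.
At the end, for the whole second after the job is handed in: Turntable within 0.17 rad of facing the pointer; blue tote on the grey rim, centred within 8 mm along and across, its centre 81 to 89 mm above the grey tote's underside, level within 0.06 rad, its scoop end over the grey plain end, at rest and let go (all of step 1 and all of step 2 and linear speed of upper_tote below 0.02 m/s and angular speed of upper_tote below 0.1 rad/s); the robot touches nothing.
It fails at once if the blue tote is tipped by more than 35 degrees (angle between upper_center's own z axis and vertical above 0.6 rad).
It fails at once if the blue tote is dropped (falls free, faster than 0.6 m/s) (linear speed of upper_tote above 0.6 m/s and contact force between the fingers and upper_tote below 0.05 N).
It fails at once if another tool on the bench is shifted by more than 30 mm (distance of any of file_mid, oil_mid, hammer_mid, tin_mid, brush_mid, block_mid, caliper_mid from where it was at the start of the episode above 0.03 m).
It also fails if it takes over 72 s, if anything falls off the work surface, if the arm or the gripper's body presses on something with over 40 N, if the wrist force passes 120 N, or if a joint passes its speed limit or range.

## Working session

There is one attempt and no reset: what is moved stays moved. The work goes in short steps, Python scripts to look and compute and a shell command to move; the robot and the scene stay as the last step left them, time stands still between calls to the robot, and variables do not carry over. Pictures are saved under pics/ and viewed, at most 10 in all, crops included, and the job is handed in when it is done.

```bash
mkdir -p pics; cat > h.py <<'E'
from plant import arm, imaging, job
import numpy as np, cv2
def P(f,u,v,z=None):
    F=240/np.tan(np.radians(f['vfov'])/2); E=np.array(f['extrinsics'])
    d=np.array([(u-f['cx'])/F,(v-f['cy'])/F,1.]); r=E[:3,:3]@d; o=E[:3,3]
    if z is None:
        s=f['depth'][int(round(v)),int(round(u))]
        return o+r*s
    return o+r*(z-o[2])/r[2]
E
python3 - <<'E'
from h import *
s=arm.observe(); print({k:np.round(v,3) for k,v in s.items()}, arm.nose_length)
for c in ("scene","top"):
    f=imaging.grab_frame(c); cv2.imwrite(f"pics/{c}0.png",f['color'])
    print(c,np.round(f['extrinsics'],2)[:3,3])
    for n,z in [("turntable_base",0),("pointer",.04),("lower_rim",.09),("lower_scoop",.087),("peg_mid",.06),("upper_center",.03),("upper_scoop",.043),("file_mid",.012)]:
        for d in imaging.place_of(n,c)[:4]:
            u,v=d['location']; print(n,round(d['conf'],2),np.round([u,v]),np.round(P(f,u,v,z),3))
E
```

```text
{'time_s': np.float64(0.0), 'qpos': array([ 59.312,  14.86 ,  88.01 ,   0.   ,  77.233, -11.619]), 'joint_vel': array([ 0.042, -0.083,  0.005,  0.027, -0.024,  0.079]), 'tau': array([ 2.0000e-03, -4.3731e+01, -2.8400e+01,  7.2000e-02,  4.1000e-02,
       -0.0000e+00]), 'eef_pos': array([0.179, 0.519, 0.243]), 'orientation': array([-1.79900e+02, -2.10000e-02,  1.60931e+02]), 'ft_force': array([ 0.54 , -0.185,  0.255]), 'moment': array([0.078, 0.016, 0.044]), 'finger_force': np.float64(0.0), 'opening': np.float64(1.003)} 0.025
scene [ 1.35 -1.18  1.2 ]
turntable_base 0.61 [282. 302.] [ 0.536 -0.151  0.   ]
turntable_base 0.31 [408. 248.] [0.735 0.276 0.   ]
pointer 0.88 [257. 328.] [ 0.567 -0.303  0.04 ]
pointer 0.61 [373. 282.] [0.738 0.028 0.04 ]
pointer 0.61 [407. 208.] [0.653 0.427 0.04 ]
lower_rim 0.96 [280. 280.] [ 0.54  -0.156  0.09 ]
lower_scoop 0.61 [303. 290.] [ 0.615 -0.153  0.087]
peg_mid 0.67 [294. 267.] [ 0.517 -0.056  0.06 ]
upper_center 0.94 [292. 205.] [0.294 0.252 0.03 ]
upper_center 0.78 [355. 166.] [0.349 0.595 0.03 ]
upper_center 0.58 [342. 232.] [0.527 0.205 0.03 
[... 264 characters left out ...]
0.   ]
turntable_base 0.65 [177. 248.] [0.485 0.429 0.   ]
pointer 0.83 [442. 222.] [ 0.563 -0.287  0.04 ]
lower_rim 0.93 [394. 227.] [ 0.544 -0.15   0.09 ]
lower_scoop 0.96 [390. 205.] [ 0.601 -0.142  0.087]
lower_scoop 0.41 [391. 230.] [ 0.535 -0.145  0.087]
peg_mid 0.83 [360. 235.] [ 0.523 -0.066  0.06 ]
upper_center 0.94 [104. 305.] [0.329 0.611 0.03 ]
upper_center 0.84 [254. 230.] [0.534 0.215 0.03 ]
upper_center 0.81 [244. 314.] [0.312 0.236 0.03 ]
upper_scoop 0.82 [105. 277.] [0.405 0.606 0.043]
upper_scoop 0.74 [252. 205.] [0.601 0.221 0.043]
upper_scoop 0.59 [214. 345.] [0.229 0.313 0.043]
file_mid 0.92 [318. 229.] [0.541 0.044 0.012]
file_mid 0.64 [394. 227.] [ 0.55  -0.163  0.012]
```

View pics/top0.png

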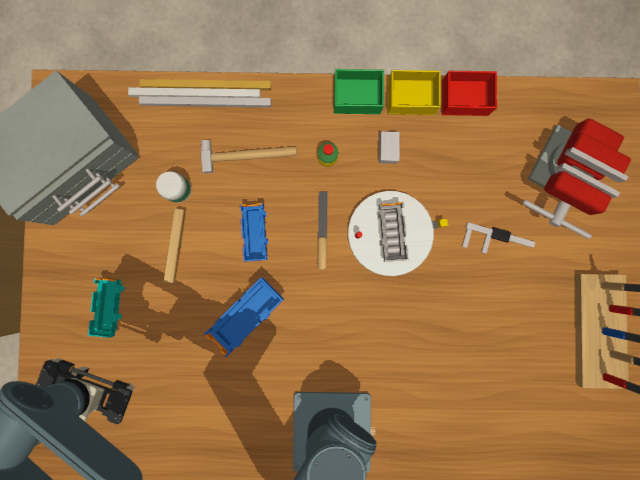

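View pics/scene0.png

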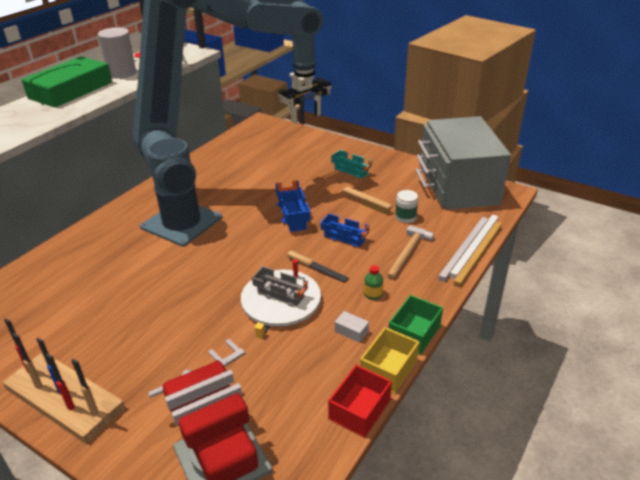

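The top view shows three tote look-alikes: turquoise at (104,305), a large blue one at (244,314) and a small blue one at (254,230). Turquoise is excluded and the smaller of the other two is meant, so I choose (254,230). The turntable is at about (391,233), with the grey scoop end up at (390,203), the red peg at (358,235) and the yellow pointer at (443,222). I'll measure these and confirm with a crop.

```bash
cat > m.py <<'E'
from h import *
def cloud(f):
    v,u=np.mgrid[:480,:640]; F=240/np.tan(np.radians(f['vfov'])/2); E=np.array(f['extrinsics']); d=f['depth']
    p=np.stack([(u-f['cx'])/F*d,(v-f['cy'])/F*d,d],-1)@E[:3,:3].T+E[:3,3]; p[d==0]=np.nan; return p
def hsv(f): return [x.astype(int) for x in cv2.split(cv2.cvtColor(f['color'],cv2.COLOR_BGR2HSV))]
def near(p,x,y,r): return np.hypot(p[...,0]-x,p[...,1]-y)<r
def rect(q):  # metric min-area rectangle: centre, sizes, long axis angle
    (c,(w,h),_)=r=cv2.minAreaRect((q[:,:2]*1000).astype(np.float32)); b=cv2.boxPoints(r)
    e=[b[1]-b[0],b[2]-b[1]]; e=max(e,key=np.linalg.norm)
    return np.round(c,1),np.round([w,h],1),round(np.degrees(np.arctan2(e[1],e[0]))%180,1)
def table(f,p):
    h,s,v=hsv(f); out={}
    m=near(p,.538,-.15,.14)&(abs(p[...,2]-.03)<.008)&(s<60)
    c,r=cv2.minEnclosingCircle((p[m][:,:2]*1000).astype(np.float32)); out['platter']=np.round(c,1),round(r,1)
    m=near(p,.538,-.15,.12)&(p[...,2]>.075)&(s<90); out['rim']=rect(p[m]),m.sum()
    m=near(p,.538,-.15,.19)&(h>20)&(h<35)&(s>120)&(abs(p[...,2]-.04)<.01); out['pointer']=np.round(p[m].mean(0)*1000,1),m.sum()
    m=near(p,.538,-.15,.12)&((h<6)|(h>174))&(s>130)&(p[...,2]>.05); out['peg']=np.round(p[m].mean(0)*1000,1),m.sum()
    m=near(p,.538,-.15,.1)&(h>6)&(h<20)&(s>130)&(p[...,2]>.05); out['lip']=np.round(p[m].mean(0)*1000,1),m.sum()
    return out
def blue(f,p,x,y,zmin=.045,r=.1):
    h,s,v=hsv(f); b=near(p,x,y,r)&(p[...,2]>zmin)
    m=b&(((h>95)&(h<130)&(s>100))|((h>6)&(h<20)&(s>130)))
    o=b&(h>6)&(h<20)&(s>130)
    return rect(p[m]),m.sum(),np.round(p[m].max(0),3),'orange',np.round(p[o].mean(0)*1000,1) if o.any() else None
if __name__=="__main__":
    f=imaging.grab_frame("top"); p=cloud(f)
    for k,v in table(f,p).items(): print(k,v)
    print('small',blue(f,p,.534,.215,.035)); print('big',blue(f,p,.312,.236,.035,.11))
    m=near(p,.541,.044,.13)&(abs(p[...,1]-.044)<.03)&(p[...,2]>.008); print('file',rect(p[m]))
    cv2.imwrite("pics/crop1.png",cv2.resize(f['color'][185:365,190:460],None,fx=2.9,fy=2.9,interpolation=cv2.INTER_CUBIC))
E
python3 m.py
```

```text
platter (array([ 533.2, -150.5]), 114.7)
rim ((array([ 530.1, -119.7]), array([148.9, 122.1]), np.float32(4.9)), np.int64(220))
pointer (array([ 562.3, -288.6,   39.2]), np.int64(59))
peg (array([523.5, -59.2,  89.4]), np.int64(32))
lip (array([ 605.3, -146.1,   80.5]), np.int64(43))
small ((array([529.4, 214.9]), array([150. ,  58.7]), np.float32(5.2)), np.int64(384), array([0.605, 0.249, 0.068]), 'orange', array([601.6, 221.2,  49.7]))
big ((array([310., 234.]), array([ 80. , 205.8]), np.float32(135.8)), np.int64(1346), array([0.409, 0.33 , 0.091]), 'orange', array([239.2, 303.2,  67. ]))
file (array([536.6,  40.2]), array([207.3,  42. ]), np.float32(2.2))
```

View pics/crop1.png

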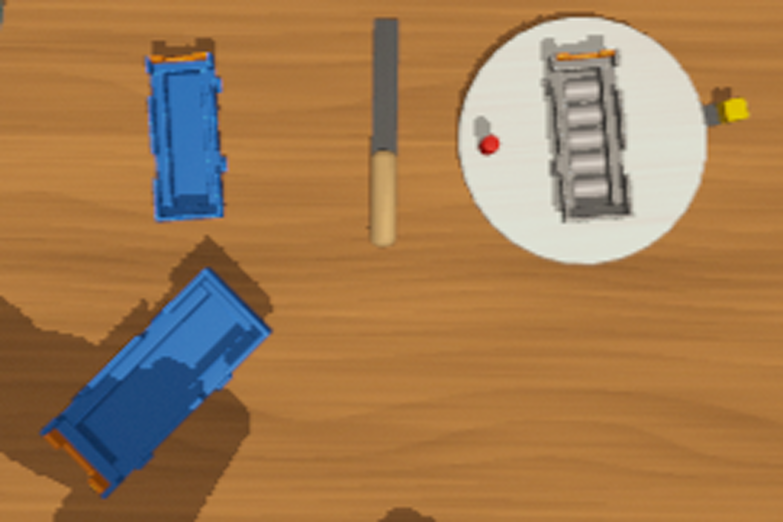

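The crop confirms it: the small blue tote measures 150 x 59 mm with its orange lip at the top at 5°, against 206 x 80 mm for the other. Turntable axis is (533,-150) mm and the pointer lies at -78°. The peg is at (524,-60) mm, so the table must turn 83° clockwise. I'll rotate the tool, then go above the peg.

```bash
python3 -m pendant '0 0 0 0 0 .945;0 0 0 0 0 .945;0 0 0 0 0 .945;0 0 0 0 0 .945;0 0 0 0 0 .945;0 0 0 0 0 .945;0 0 0 0 0 .945;0 0 0 0 0 .945;0 0 0 0 0 .945;0 0 0 0 0 .945;0 0 0 0 0 .945;0 0 0 0 0 .945;0 0 0 0 0 .945;0 0 0 0 0 .945' 0.65 20
python3 -m pendant '-.4 .2 0 0 0 0;-.8 .4 0 0 0 0;-.85 .41 0 0 0 0;-.85 .41 0 0 0 0;-.85 .41 0 0 0 0;-.85 .41 0 0 0 0;-.85 .41 0 0 0 0;-.85 .41 0 0 0 0;-.85 .41 0 0 0 0;-.85 .41 0 0 0 0;-.85 .41 0 0 0 0;-.85 .41 0 0 0 0;-.85 .41 0 0 0 0;-.85 .41 0 0 0 0;-.85 .41 0 0 0 0;-.85 .41 0 0 0 0;-.85 .41 0 0 0 0;-.85 .41 0 0 0 0;-.4 .16 0 0 0 0;0 0 0 0 0 0'
cat > go.py <<'E'
# shift in tool axes (units) from the present pose to x y z [yaw]
from h import *; import sys
from scipy.spatial.transform import Rotation as R
s=arm.observe(); t=np.array(list(map(float,sys.argv[1:4]))); M=R.from_euler('xyz',s['orientation'],degrees=True)
print('pose',np.round(s['eef_pos'],4),np.round(s['orientation'],1),'shift',np.round(M.inv().apply(t-s['eef_pos'])/.04,2),'F',np.round(s['ft_force'],1),'t',round(s['time_s'],1),'open',round(s['opening'],2),round(s['finger_force'],1))
if len(sys.argv)>4:
    w=(float(sys.argv[4])-s['orientation'][2]+180)%360-180
    M2=R.from_euler('xyz',[180,0,float(sys.argv[4])],degrees=True); print('rz units',round(-w/5,2),'shift once turned',np.round(M2.inv().apply(t-s['eef_pos'])/.04,2))
E
python3 go.py .524 -.060 .078 95
```

```text
time_s: 2.35
eef_pos: [0.1797, 0.5198, 0.2437]
orientation: [-180.0, -0.0, 94.6]
ft_force: [-0.8, -0.3, -0.8]
opening: 0.35
finger_force: 0.0
time_s: 4.35
eef_pos: [0.5222, -0.064, 0.2433]
orientation: [-180.0, 0.0, 94.7]
ft_force: [-0.4, 0.9, -0.8]
opening: 0.348
finger_force: 0.0
pose [ 0.5222 -0.064   0.2433] [-180.     0.    94.7] shift [0.1  0.06 4.13] F [-0.4  0.9 -0.8] t 4.3 open 0.35 0.0
rz units -0.07 shift once turned [0.1  0.05 4.13]
```

```bash
python3 -m pendant '.05 .03 .5 0 0 0;.05 .03 .5 0 0 0;0 0 .5 0 0 0;0 0 .5 0 0 0;0 0 .5 0 0 0;0 0 .5 0 0 0;0 0 .5 0 0 0;0 0 .4 0 0 0;0 0 .23 0 0 0;0 0 0 0 0 0'; python3 -m pendant '0 0 0 0 0 0;0 0 0 0 0 0;0 0 0 0 0 0;0 0 0 0 0 0' 0.8 5; python3 go.py .524 -.060 .078 95
```

```text
time_s: 5.35
eef_pos: [0.5227, -0.0563, 0.0776]
orientation: [-179.9, -0.1, 94.9]
ft_force: [0.6, -0.1, 0.4]
opening: 0.348
finger_force: 0.0
time_s: 5.75
eef_pos: [0.5245, -0.0576, 0.0791]
orientation: [179.9, 0.0, 94.8]
ft_force: [0.4, 0.4, 0.3]
opening: 0.203
finger_force: 0.0
pose [ 0.5245 -0.0576  0.0791] [179.9   0.   94.8] shift [-0.06 -0.02  0.03] F [0.4 0.4 0.3] t 5.8 open 0.2 0.0
rz units -0.04 shift once turned [-0.06 -0.02  0.03]
```

```bash
python3 -m pendant '-.009 .199 0 0 0 .99;-.009 .199 0 0 0 .99;-.009 .199 0 0 0 .99;-.009 .199 0 0 0 .99;-.009 .199 0 0 0 .99;-.009 .199 0 0 0 .99;-.009 .199 0 0 0 .99;-.009 .199 0 0 0 .99;-.009 .199 0 0 0 .99;-.009 .199 0 0 0 .99;-.009 .199 0 0 0 .99;-.009 .199 0 0 0 .99;-.009 .199 0 0 0 .99;-.009 .199 0 0 0 .99;-.009 .199 0 0 0 .99;-.009 .199 0 0 0 .99;-.009 .199 0 0 0 .99;0 0 0 0 0 0;0 0 0 0 0 0'; python3 go.py .622 -.1315 .078 12; python3 - <<'E'
from m import *
f=imaging.grab_frame("top"); p=cloud(f)
for k,v in table(f,p).items(): print(k,v)
cv2.imwrite("pics/turned.png",cv2.resize(f['color'][150:310,300:500],None,fx=3,fy=3))
E
```

```text
time_s: 7.65
eef_pos: [0.6222, -0.1327, 0.0784]
orientation: [180.0, 0.0, 10.7]
ft_force: [-0.8, -0.0, -0.6]
opening: 0.199
finger_force: 0.0
pose [ 0.6222 -0.1327  0.0784] [180.    0.   10.7] shift [-0.   -0.03  0.01] F [-0.8 -0.  -0.6] t 7.7 open 0.2 0.0
rz units -0.25 shift once turned [ 0.   -0.03  0.01]
platter (array([ 533.8, -150.4]), 114.6)
rim ((array([ 558.5, -109.9]), array([149.7, 232.3]), np.float32(148.1)), np.int64(6191))
pointer (array([ 562.1, -288.6,   39.6]), np.int64(57))
peg (array([nan, nan, nan]), np.int64(0))
lip (array([ 570.4, -151.6,  411.1]), np.int64(1))m.py:17: RuntimeWarning: Mean of empty slice.
  m=near(p,.538,-.15,.12)&((h<6)|(h>174))&(s>130)&(p[...,2]>.05); out['peg']=np.round(p[m].mean(0)*1000,1),m.sum()
  ret = um.true_divide(
```

View pics/turned.png

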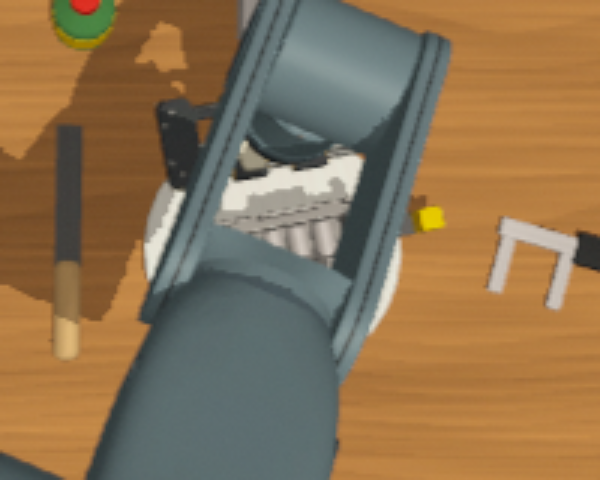

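The table has turned: the grey tote now points along the row towards the yellow pointer at crop (430,218). I'll lift off and go above the blue tote, then check the angle in the clear.

```bash
python3 -m pendant '0 0 0 0 0 0;0 0 0 0 0 0;0 0 -.5 0 0 0;0 0 -.8 0 0 0;0 0 -.8 0 0 0;0 0 -.8 0 0 0;0 0 -.8 0 0 0;0 0 -.5 0 0 0;0 0 0 0 0 .5;0 0 0 0 0 .6' 0.65; python3 -m pendant '0 0 0 0 0 0' 0; python3 go.py .538 .2155 .25 5
```

```text
time_s: 8.7
eef_pos: [0.6227, -0.1325, 0.2478]
orientation: [179.9, -0.1, 5.1]
ft_force: [-0.7, -0.1, -0.2]
opening: 0.352
finger_force: 0.0
time_s: 8.8
eef_pos: [0.6223, -0.1324, 0.2467]
orientation: [180.0, -0.0, 5.1]
ft_force: [-0.2, 0.3, -0.1]
opening: 0.398
finger_force: 0.0
pose [ 0.6223 -0.1324  0.2467] [180.   -0.    5.1] shift [-1.32 -8.85 -0.08] F [-0.2  0.3 -0.1] t 8.8 open 0.4 0.0
rz units 0.03 shift once turned [-1.34 -8.85 -0.08]
```

```bash
python3 -m pendant '-.1 -.45 0 0 0 0;-.13 -.8 0 0 0 0;-.13 -.85 0 0 0 0;-.13 -.85 0 0 0 0;-.13 -.85 0 0 0 0;-.13 -.85 0 0 0 0;-.13 -.85 0 0 0 0;-.13 -.85 0 0 0 0;-.13 -.85 0 0 0 0;-.13 -.85 0 0 0 0;-.05 -.8 0 0 0 0;0 0 0 0 0 0;0 0 0 0 0 0'; python3 go.py .538 .2155 .054 5; python3 - <<'E'
from m import *
f=imaging.grab_frame("top"); p=cloud(f)
for k,v in table(f,p).items(): print(k,v)
q=cloud(f); m=near(q,.5338,-.1504,.082)&(q[...,2]>.078)&(q[...,2]<.1); print('grey',rect(q[m]),m.sum())
print('unseen arm check',np.nanmax(q[near(q,.5338,-.1504,.12)][:,2]))
for c in ("top","scene"):
  f=imaging.grab_frame(c)
  for n,z in [("lower_rim",.09),("lower_scoop",.087),("upper_center",.03)]:
    for d in imaging.place_of(n,c)[:2]: print(c,n,round(d['conf'],2),np.round(P(f,*d['location'],z),3))
cv2.imwrite("pics/above.png",cv2.resize(f['color'][100:340,180:500],None,fx=2.5,fy=2.5))
E
```

```text
time_s: 10.1
eef_pos: [0.537, 0.2164, 0.2463]
orientation: [180.0, 0.0, 5.3]
ft_force: [-0.4, -0.8, -0.4]
opening: 0.997
finger_force: 0.0
pose [0.537  0.2164 0.2463] [180.    0.    5.3] shift [0.02 0.02 4.81] F [-0.4 -0.8 -0.4] t 10.1 open 1.0 0.0
rz units 0.07 shift once turned [0.02 0.03 4.81]
platter (array([ 533.7, -150.3]), 114.9)
rim ((array([ 566.2, -142.4]), array([127.6, 149.7]), np.float32(101.8)), np.int64(191))
pointer (array([ 562.3, -288.6,   39.6]), np.int64(59))
peg (array([ 619.1, -129.6,   85.4]), np.int64(40))
lip (array([ 547.8, -220.6,   80.3]), np.int64(36))
grey (array([ 558.5, -144.3]), array([111.8, 150. ]), np.float32(101.7)) 209
unseen arm check 0.09654298905907899
top lower_rim 0.71 [ 0.54  -0.157  0.09 ]
top lower_scoop 0.94 [ 0.546 -0.219  0.087]
top lower_scoop 0.5 [ 0.617 -0.129  0.087]
top upper_center 0.74 [0.534 0.219 0.03 ]
top upper_center 0.7 [0.309 0.235 0.03 ]
scene lower_rim 0.71 [ 0.538 -0.149  0.09 ]
scene lower_scoop 0.67 [ 0.562 -0.244  0.087]
scene upper_center 0.95 [0.301 0.232 0.03 ]
scene upper_center 0.88 [0.515 0.215 0.03 ]
```

View pics/above.png

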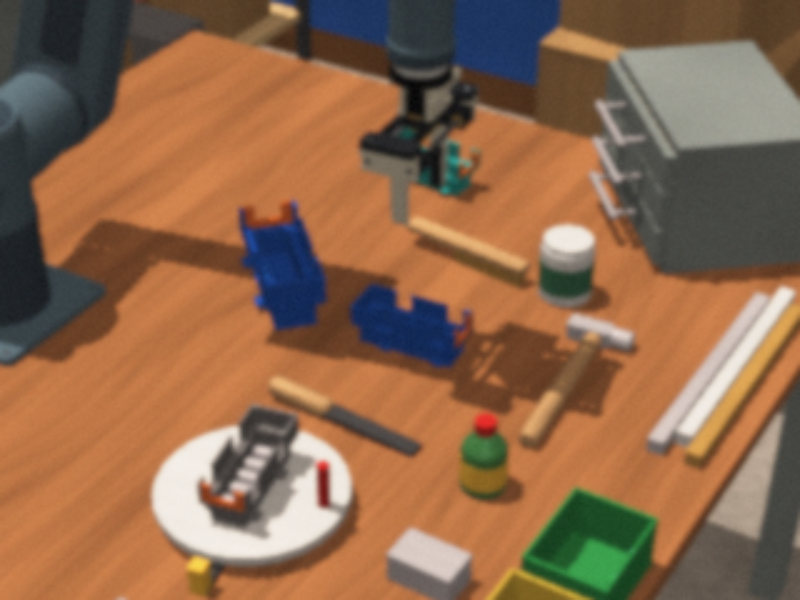

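Table and pointer both read -78.3°, so step 1 is done. The gripper hangs clear above the small blue tote, at crop (410,325). I'll descend and grip.

```bash
python3 -m pendant '.02 .02 .5 0 0 0;0 0 .7 0 0 0;0 0 .7 0 0 0;0 0 .7 0 0 0;0 0 .7 0 0 0;0 0 .6 0 0 0;0 0 .4 0 0 0;0 0 .3 0 0 0;0 0 .2 0 0 0;0 0 0 0 0 0;0 0 0 0 0 0'; python3 -m pendant '0 0 0 0 0 0;0 0 0 0 0 0;0 0 0 0 0 0;0 0 0 0 0 0;0 0 0 0 0 0;0 0 0 0 0 0;0 0 0 0 0 0;0 0 0 0 0 0' 1 20; python3 go.py .538 .2155 .054 5
```

```text
time_s: 11.65
eef_pos: [0.5396, 0.2146, 0.055]
orientation: [-180.0, -0.1, 5.1]
ft_force: [0.1, 0.2, 0.0]
opening: 1.004
finger_force: 0.0
time_s: 12.45
eef_pos: [0.5391, 0.2148, 0.0547]
orientation: [-180.0, -0.0, 5.1]
ft_force: [-1.2, 1.0, 3.4]
opening: 0.645
finger_force: 20.0
pose [0.5391 0.2148 0.0547] [-180.    -0.     5.1] shift [-0.03 -0.02  0.02] F [-1.2  1.   3.4] t 12.4 open 0.65 20.0
rz units 0.03 shift once turned [-0.03 -0.02  0.02]
```

```bash
python3 -m pendant '0 0 -.2 0 0 0;0 0 -.4 0 0 0;0 0 -.6 0 0 0;0 0 -.6 0 0 0;0 0 -.6 0 0 0;0 0 -.6 0 0 0;0 0 -.6 0 0 0;0 0 -.6 0 0 0;0 0 -.4 0 0 0;0 0 -.2 0 0 0;0 0 0 0 0 0;0 0 0 0 0 0'; python3 go.py .538 .2155 .25 5; python3 - <<'E'
from m import *
f=imaging.grab_frame("top"); p=cloud(f)
print('held',blue(f,p,.534,.215,.2,.11))
h,s,v=hsv(f); b=near(p,.534,.215,.11)&(p[...,2]>.17)&(p[...,2]<.26)
print([np.round(d['conf'],2).item() for d in imaging.place_of("upper_scoop","top")],[np.round(P(f,*d['location'],.24),3) for d in imaging.place_of("upper_scoop","top")])
cv2.imwrite("pics/held.png",cv2.resize(f['color'][150:310,160:360],None,fx=3,fy=3))
E
python3 -m pendant '0 0 0 0 0 -.5;0 0 0 0 0 -.9;0 0 0 0 0 -1;0 0 0 0 0 -1;0 0 0 0 0 -1;0 0 0 0 0 -1;0 0 0 0 0 -1;0 0 0 0 0 -1;0 0 0 0 0 -1;0 0 0 0 0 -1;0 0 0 0 0 -1;0 0 0 0 0 -1;0 0 0 0 0 -1;0 0 0 0 0 -1;0 0 0 0 0 -1;0 0 0 0 0 -1;0 0 0 0 0 -1;0 0 0 0 0 -1;0 0 0 0 0 -1;0 0 0 0 0 -.9'; python3 go.py .5319 -.1415 .25 101.7
```

```text
time_s: 13.65
eef_pos: [0.5385, 0.2144, 0.2455]
orientation: [180.0, 0.1, 5.1]
ft_force: [-0.1, -0.1, -1.3]
opening: 0.644
finger_force: 20.0
pose [0.5385 0.2144 0.2455] [1.8e+02 1.0e-01 5.1e+00] shift [-0.01 -0.03 -0.11] F [-0.1 -0.1 -1.3] t 13.7 open 0.64 20.0
rz units 0.03 shift once turned [-0.01 -0.03 -0.11]
held ((array([511.8, 190. ]), array([123.3, 148.2]), np.float32(140.2)), np.int64(250), array([0.604, 0.281, 0.651]), 'orange', array([522.4, 217.1, 323.1]))
[0.72, 0.59] [array([0.419, 0.523, 0.24 ]), array([0.6  , 0.219, 0.24 ])]
time_s: 15.8
eef_pos: [0.5386, 0.2145, 0.2455]
orientation: [-179.9, -0.0, 101.8]
ft_force: [-0.1, 1.1, -1.5]
opening: 0.641
finger_force: 20.0
pose [0.5386 0.2145 0.2455] [-179.9   -0.   101.8] shift [-8.68 -1.99 -0.11] F [-0.1  1.1 -1.5] t 15.8 open 0.64 20.0
rz units 0.03 shift once turned [-8.68 -1.97 -0.11]
```

View pics/held.png

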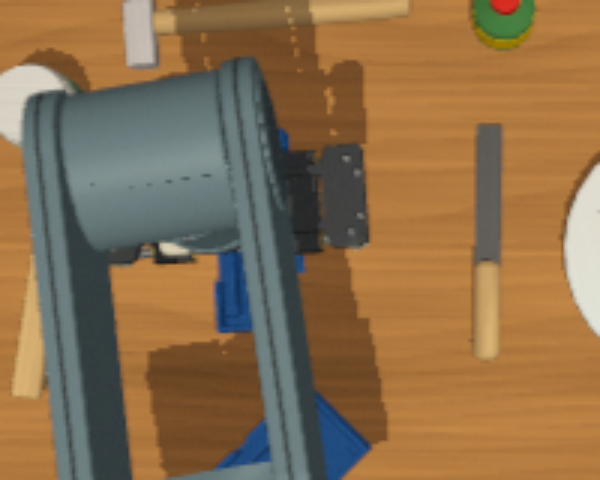

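```bash
python3 -m pendant '-.3 -.07 0 0 0 0;-.6 -.13 0 0 0 0;-.7 -.16 0 0 0 0;-.7 -.16 0 0 0 0;-.7 -.16 0 0 0 0;-.7 -.16 0 0 0 0;-.7 -.16 0 0 0 0;-.7 -.16 0 0 0 0;-.7 -.16 0 0 0 0;-.7 -.16 0 0 0 0;-.7 -.16 0 0 0 0;-.6 -.13 0 0 0 0;-.6 -.13 0 0 0 0;-.3 -.06 0 0 0 0;0 0 0 0 0 0;0 0 0 0 0 0'; python3 -m pendant '0 0 .4 0 0 0;0 0 .5 0 0 0;0 0 .5 0 0 0;0 0 .3 0 0 0;0 0 0 0 0 0;0 0 0 0 0 0;0 0 0 0 0 0'; python3 go.py .5318 -.141 .1397 101.7; python3 - <<'E'
from m import *
f=imaging.grab_frame("top"); p=cloud(f); h,s,v=hsv(f)
b=near(p,.5337,-.1503,.11)&(p[...,2]>.14)&(p[...,2]<.2)
m=b&(((h>95)&(h<130)&(s>100))|((h>6)&(h<20)&(s>130))); print('blue',rect(p[m]),m.sum())
o=b&(h>6)&(h<20)&(s>130); print('lip',o.sum(),np.round(p[o].mean(0)*1000,1) if o.any() else '')
cv2.imwrite("pics/hover.png",cv2.resize(f['color'][150:310,300:500],None,fx=3,fy=3))
E
```

```text
time_s: 17.4
eef_pos: [0.5321, -0.1417, 0.2462]
orientation: [-180.0, -0.1, 101.6]
ft_force: [0.2, -0.4, -2.8]
opening: 0.647
finger_force: 20.0
time_s: 18.1
eef_pos: [0.5331, -0.1421, 0.1796]
orientation: [179.9, 0.1, 101.7]
ft_force: [-1.1, 0.3, -1.8]
opening: 0.644
finger_force: 20.0
pose [ 0.5331 -0.1421  0.1796] [1.799e+02 1.000e-01 1.017e+02] shift [ 0.03 -0.03  1.  ] F [-1.1  0.3 -1.8] t 18.1 open 0.64 20.0
rz units -0.01 shift once turned [ 0.03 -0.03  1.  ]
blue (array([531.8, -85.3]), array([33.5, 64.3]), np.float32(155.0)) 135
lip 35 [520.5 -79.5 176.6]
```

View pics/hover.png

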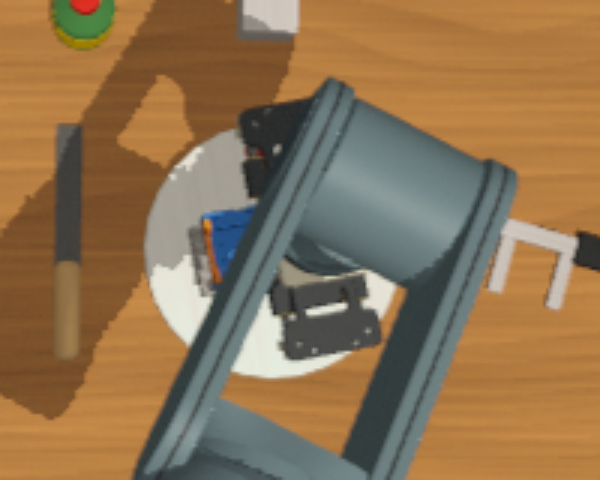

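The blue lip at crop (208,245) sits 72 mm from the axis, the same as the grey lip, so it is centred. Lowering slowly.

```bash
python3 -m pendant '.01 -.02 .12 0 0 0;0 0 .15 0 0 0;0 0 .15 0 0 0;0 0 .12 0 0 0;0 0 .1 0 0 0;0 0 .08 0 0 0;0 0 .06 0 0 0;0 0 .06 0 0 0;0 0 .05 0 0 0;0 0 .04 0 0 0;0 0 0 0 0 0;0 0 0 0 0 0'; python3 go.py .5318 -.141 .1397 101.7
```

```text
time_s: 19.35
eef_pos: [0.5316, -0.1419, 0.1413]
orientation: [180.0, 0.0, 101.6]
ft_force: [1.3, 0.2, -2.0]
opening: 0.643
finger_force: 20.0
pose [ 0.5316 -0.1419  0.1413] [180.    0.  101.6] shift [0.02 0.01 0.04] F [ 1.3  0.2 -2. ] t 19.4 open 0.64 20.0
rz units -0.01 shift once turned [0.02 0.01 0.04]
```

```bash
python3 -m pendant '0 0 .02 0 0 0;0 0 .02 0 0 0;0 0 0 0 0 0;0 0 0 0 0 0';python3 -m pendant '0 0 .02 0 0 0;0 0 0 0 0 0;0 0 0 0 0 0'
```

```text
time_s: 19.75
eef_pos: [0.5316, -0.1419, 0.1397]
orientation: [180.0, 0.0, 101.6]
ft_force: [0.2, -0.1, -1.3]
opening: 0.644
finger_force: 20.0
time_s: 20.05
eef_pos: [0.5316, -0.1419, 0.1397]
orientation: [180.0, 0.0, 101.6]
ft_force: [-1.3, 0.4, 5.5]
opening: 0.642
finger_force: 20.0
```

Contact came at the expected height (+5.5 N), so I'll let go gently and retreat.

```bash
python3 -m pendant '0 0 0 0 0 0;0 0 0 0 0 0;0 0 0 0 0 0' 0.25; python3 -m pendant '0 0 0 0 0 0;0 0 0 0 0 0;0 0 0 0 0 0;0 0 0 0 0 0' 0.05
python3 -m pendant '0 0 -.2 0 0 0;0 0 -.4 0 0 0;0 0 -.6 0 0 0;0 0 -.7 0 0 0;0 0 -.7 0 0 0;0 0 -.6 0 0 0;0 0 -.3 0 0 0;.5 0 0 0 0 0;.8 0 0 0 0 0;.8 0 0 0 0 0;.8 0 0 0 0 0;.8 0 0 0 0 0;.8 0 0 0 0 0;.8 0 0 0 0 0;.8 0 0 0 0 0;.5 0 0 0 0 0;0 0 0 0 0 0;0 0 0 0 0 0'
python3 - <<'E'
from m import *
f=imaging.grab_frame("top"); p=cloud(f); h,s,v=hsv(f)
for k in ('platter','pointer','peg'): print(k,table(f,p)[k])
m=near(p,.5337,-.1503,.11)&(p[...,2]>.12)&(p[...,2]<.16)&(((h>95)&(h<130)&(s>100))|((h>6)&(h<20)&(s>130))); q=p[m]
print('blue',rect(q),m.sum()); r=q[q[:,2]>.137]; A=np.c_[r[:,:2]-[.5337,-.1503],np.ones(len(r))]; print('rim plane',np.round(np.linalg.lstsq(A,r[:,2],rcond=None)[0],3))
o=near(p,.5337,-.1503,.11)&(p[...,2]>.1)&(h>6)&(h<20)&(s>130); print('lip',np.round(p[o].mean(0)*1000,1))
g=imaging.grab_frame("scene")['color'][230:350,220:350]
a=cv2.resize(f['color'][170:290,330:460],None,fx=3,fy=3); cv2.imwrite("pics/final.png",np.hstack([a,cv2.resize(g,None,fx=3,fy=3)]))
E
```

```text
time_s: 20.35
eef_pos: [0.5316, -0.1419, 0.1387]
orientation: [180.0, 0.0, 101.6]
ft_force: [0.5, -0.4, -0.2]
opening: 0.748
finger_force: 0.0
time_s: 20.75
eef_pos: [0.5315, -0.1419, 0.1388]
orientation: [-180.0, -0.0, 101.6]
ft_force: [0.7, 0.1, 0.1]
opening: 0.947
finger_force: 0.0
time_s: 22.55
eef_pos: [0.4773, 0.1173, 0.278]
orientation: [-179.9, -0.0, 101.7]
ft_force: [-0.5, -0.4, 0.2]
opening: 0.954
finger_force: 0.0
platter (array([ 533.3, -150.9]), 115.1)
pointer (array([ 562.2, -288.3,   39.6]), np.int64(60))
peg (array([ 619.1, -129.6,   85.2]), np.int64(40))
blue (array([ 534. , -150.6]), array([ 59.6, 149.7]), np.float32(101.4)) 447
rim plane [-0.013  0.001  0.145]
lip [519.9 -78.9 136.9]
```

View pics/final.png

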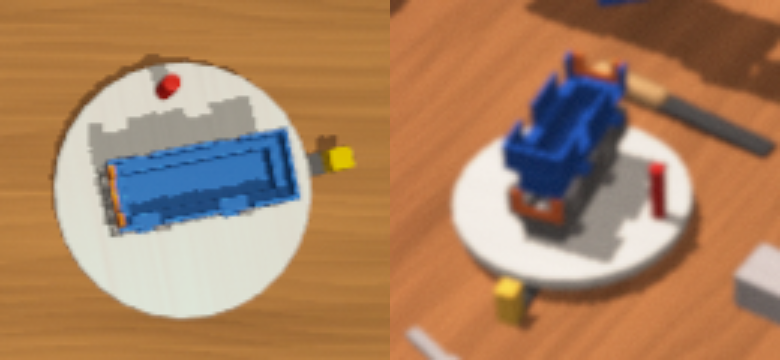

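The blue tote at (200,180) stands level on the grey one. Its rim is at 145 mm, it is centred within 1 mm, and its lip is away from the pointer while the grey lip faces it. Handing in.

```bash
python3 -c "
from plant import job; print(job.job_done())"
```

```text
the job is handed in; nothing more can be done
None
```

The grey tote's scoop end faces the pointer to within about 1°, and the blue tote is stacked on it level, reversed, let go and centred within about 1 mm; the job is handed in (no verdict was returned).

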